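# Check the springs of the two carving rests

### The job

Before a baluster is laid on the two spring-backed carving rests, check their springs, the wide rest first and then the narrow one: press down the round button on the plate's corner with the fingertips until the pointer stands at the brass rider on its scale, keep it there for about a second without ever going more than about a centimetre past it, then let go so that the plate springs back up. Only press: do not lift the plates, touch the pointers or shift the riders, leave everything else on the bench where it is, and finish with both plates released.

Things in the scene. Friction and masses are not known exactly. Their poses are not given: they have to be found in the camera images.
- wide: the WIDE rest: wooden base 150 x 250 x 18 mm (x, y, z) bolted to the bench; origin under it, 10 mm off-centre (base spans y -135 to +115 mm); its tilting plate is 128 mm wide (along the rest's x) and 150 mm long, flat, with a low 16 mm fence along one side. A pointer and aluminium scale board stand 260 mm tall over the hinge (-y) end.
- wide_button (a point): round light-wood button, 34 mm across, 10 mm tall, on the free -x corner of the plate of the WIDE rest: at rest at about x = -43, y = +79, z = 96 mm in the rest's frame, 129 mm from the hinge line. This point is the centre of its top face; it tilts with the plate. Pressed to the mark it takes 6 to 11 N and has gone down 15 to 40 mm.
- wide_plate (a joint): tilt of the plate of the WIDE rest in rad. Hinged along the rest's x at y = -50, z = 80 mm; a coil spring holds the free +y end up, about level: 0 at rest (within 0.02), grows as the button goes down, stop at 0.36; below 0 it is being lifted. Springs back when released.
- wide_tip (a point): tip of the thin dark steel pointer (not to be touched) fixed to the plate of the WIDE rest, 160 mm from the hinge line; at rest it leans 0.5 rad to the rest's -y and swings towards +y (up and over) as the button is pressed: 1.6 mm for each 0.01 rad of tilt. In the plane x = +53 mm of the rest.
- wide_mark (a point): the mark of the WIDE rest: the 12 mm wide brass rider clipped over the scale board; this point is where the pointer's tip is when exactly on the mark (rider's centre line, in the pointer's plane). Its +y is the way the tip moves when pressed. Set 26 to 45 mm from the tip's rest place, differently each time.
- narrow: the NARROW rest: wooden base 100 x 250 x 18 mm (x, y, z) bolted to the bench; origin under it, 10 mm off-centre (base spans y -135 to +115 mm); its tilting plate is 78 mm wide (along the rest's x) and 120 mm long, with a 30 mm tall V-shaped saddle across it, near the hinge. A pointer and aluminium scale board stand 260 mm tall over the hinge (-y) end.
- narrow_button (a point): round light-wood button, 34 mm across, 10 mm tall, on the free -x corner of the plate of the NARROW rest: at rest at about x = -20, y = +50, z = 96 mm in the rest's frame, 100 mm from the hinge line. This point is the centre of its top face; it tilts with the plate. Pressed to the mark it takes 6 to 11 N and has gone down 15 to 40 mm.
- narrow_plate (a joint): tilt of the plate of the NARROW rest in rad. Hinged along the rest's x at y = -50, z = 80 mm; a coil spring holds the free +y end up, about level: 0 at rest (within 0.02), grows as the button goes down, stop at 0.36; below 0 it is being lifted. Springs back when released.
- narrow_tip (a point): tip of the thin dark steel pointer (not to be touched) fixed to the plate of the NARROW rest, 160 mm from the hinge line; at rest it leans 0.5 rad to the rest's -y and swings towards +y (up and over) as the button is pressed: 1.6 mm for each 0.01 rad of tilt. In the plane x = +28 mm of the rest.
- narrow_mark (a point): the mark of the NARROW rest: the 12 mm wide brass rider clipped over the scale board; this point is where the pointer's tip is when exactly on the mark (rider's centre line, in the pointer's plane). Its +y is the way the tip moves when pressed. Set 26 to 45 mm from the tip's rest place, differently each time.
- finial: bystander, to be left alone: turned wooden finial, 60 mm across, 103 mm tall, standing; origin under its centre
- chisel: bystander, to be left alone: chisel lying flat, 220 mm long along its x, wooden handle 24 mm thick to -x; origin on the bench under its middle
- mallet: bystander, to be left alone: wooden mallet lying on its side, handle to -x, head 70 x 120 x 75 mm at x = +90 mm, 260 mm long overall; origin on the bench below its middle
- offcut: bystander, to be left alone: light-wood offcut 160 x 55 x 35 mm; origin under its centre
- glue: bystander, to be left alone: white bottle, 56 mm across, 130 mm tall; origin under its centre
- sander: bystander, to be left alone: cork sanding block 100 x 60 x 35 mm; origin under its centre
- square: bystander, to be left alone: carpenter's square lying flat, wooden stock 30 x 100 x 18 mm, steel blade 150 mm to +x; origin under the stock's centre

How it is judged:
On the way, in this order (a step that is already met when the one before it is completed fails the run):
1. the wide rest's button is pressed with the fingers and its pointer stays at the rider (distance between wide_tip and wide_mark below 0.006 m and contact force between the fingers and wide_plate_c0 above 1 N), for 0.7 s.
2. the wide rest is let go and has sprung back (value of joint wide_plate between -0.03 and 0.03 rad and contact force between the fingers and wide_plate_c0 below 0.1 N), for 0.2 s.
3. the narrow rest's button is pressed with the fingers and its pointer stays at the rider (distance between narrow_tip and narrow_mark below 0.006 m and contact force between the fingers and narrow_plate_c0 above 1 N), for 0.7 s.
4. the narrow rest is let go and has sprung back (value of joint narrow_plate between -0.03 and 0.03 rad and contact force between the fingers and narrow_plate_c0 below 0.1 N), for 0.2 s.
At the end, for the whole second after the job is handed in: Wide rest first, then narrow: each pointer tip was kept within 6 mm of its mark for 0.7 s while the fingers pressed its button. At the end both plates are released and back within 0.03 rad of level, the riders within 5 mm and the bystanders within 20 mm of where they were (all of step 2 and all of step 4 and distance of each of wide_mark, narrow_mark from where it was at the start of the episode below 0.005 m and distance of each of finial, chisel, mallet, offcut, glue, sander, square from where it was at the start of the episode below 0.02 m); the robot touches nothing.
It fails at once if a pointer is pushed more than 12 mm past its mark (y of wide_tip in the frame of wide_mark above 0.012 m or y of narrow_tip in the frame of narrow_mark above 0.012 m).
It fails at once if a plate is lifted (value of joint any of wide_plate, narrow_plate below -0.06 rad).
It fails at once if a pointer is touched (contact force between any of the fingers, the arm and wide_plate_c1 above 0.5 N or contact force between any of the fingers, the arm and wide_plate_c2 above 0.5 N or contact force between any of the fingers, the arm and wide_plate_c3 above 0.5 N or contact force between any of the fingers, the arm and narrow_plate_c1 above 0.5 N or contact force between any of the fingers, the arm and narrow_plate_c2 above 0.5 N or contact force between any of the fingers, the arm and narrow_plate_c3 above 0.5 N).
It fails at once if a brass rider is shifted (distance of any of wide_mark, narrow_mark from where it was at the start of the episode above 0.005 m).
It fails at once if a bystander is lifted, carried or shoved more than 20 mm (distance of any of finial, chisel, mallet, offcut, glue, sander, square from where it was at the start of the episode above 0.02 m).
It also fails if it takes over 56 s, if anything falls off the work surface, if the arm or the gripper's body presses on something with over 40 N, if the wrist force passes 120 N, or if a joint passes its speed limit or range.

### The arm

A 6-joint arm with a two-finger parallel gripper is mounted at the origin on the work surface. World frame = base frame: x ahead of the robot, y to its left, z up, the work surface at z = 0. Lengths are in m, angles in rad, forces in N, time in s.
With the tool pointing down it reaches from about 0.35 to 0.85 m from the base axis. Payload 8.1 kg.
Tool frame: the origin (TCP) lies on the centre line of the jaws, within the pads' length; the fingertips stand 11 mm ahead of it and the grasp point (between the pads) lies 8 mm behind it (tip_reach is the z of the fingertips in the tool frame, in m); z points along the fingers, y is the direction in which the jaws open and shut (so a half turn about z gives the same grasp; the last joint's range is limited). The gripper opens to 93 mm and grips with 3 to 60 N. Pads are 15 mm wide; open, the fingers measure 128 mm over their backs; the gripper's body (75 mm by 188 mm) begins 65 mm behind the grasp point.
Start: joints at [-0.085, 0.13, 1.488, -0, 1.523, -0.085], TCP at [0.6, 0, 0.23] pointing down, gripper open.
Joint ranges: [-2.96, 2.96], [-0.89, 2.26], [0.02, 2.5], [-1.34, 4.48], [0, 2.73], [-2.66, 2.66]. Speed limits (rad/s): [2.39, 2.39, 2.79, 3.14, 3.14, 3.14].

### API

Orientations are given as a rotation vector (axis times angle).
In Python, from plant import read_state, read_camera, camera_params, close_job, silhouettes, tip_of, tip_reach gives the robot as it stands.
- The arm moves only by the shell command python3 -m creep 'ROWS' [FORCE]. ROWS is JSON, a list of rows, each a list of 5 numbers: the shift along the tool's x, y, z in m, then the turn about the tool's z in rad, then the closure in counts, from 0 (fully open) to 255 (shut). In form: [[dx, dy, dz, twist, gripper], ...]. A call has 1 to 12 rows; each row shifts and turns the commanded pose from where the row before left it, along the tool's axes as they then stand; what a row does not reach is not made up. A row lasts 1/12 s, in which the tool goes at most 41.7 mm and 7.16 degrees, less where a joint would pass 70% of its speed; a pose out of reach is approached as far as the arm can. A call is refused whole if a number of a shift passes 0.0417 or a number of a turn 0.125, either way. A call with a gripper value outside its range is refused whole. The fingers move at their own pace and stop on an object; FORCE is the grip in N (left out, the last holds). Time passes only in rows, so rows that do not move let the fingers close. It gives the time, the measured TCP pose, the force and the opening at its end, in the units of the state.
- read_state(): the state, without advancing time (a new reading comes with each control period).
- read_camera(name): name is "scene" or "side" or "wrist"; returns the picture (400x640x3 uint8, red, green, blue); there is no depth.
- camera_params(name): a dict with "fov_y" (degrees; the focal length in pixels is half the picture's height over the tangent of half this angle, whatever the lens; pixels are square), "cx", "cy" (the principal point, pixels), "position" and "rotation" of the camera in the world. Camera axes: x right, y down, z forward; pixel columns grow to the right and rows downward; lengths in m; the calibration is good to about 2 mm. A picture is of the moment at which its call begins: read the wrist's pose just before it. camera_params takes no time and is no camera call; for the wrist camera it gives the pose at the moment of the call.
- close_job(): hands the job in, once; it reports no verdict.
Trained networks look in the newest picture that a camera, given by its name, has taken for a name from the list of things; names that differ only in an ending like _2 or _b are one class to them, and where a whole thing is asked for, a point or a joint stands for the part that bears it (a point fixed in the world has none). Each returns a list of dicts, best first, with "confidence" (0 to 1); they miss things now and then, are a little off and sometimes report something else, mostly with a low value. They report only what shows in the picture. A call takes as long as a camera call.
- silhouettes(camera, query): "region" (400x640 bool, what is visible of it) and "pixel" ([column, row] in pixels, amid what is visible of it).
- tip_of(camera, query): "pixel" ([column, row] in pixels: a listed point, or the origin of a listed thing).
The state is a dict: "t": time; "q": joint angles; "dq": joint speeds; "joint_torque": joint torques, N m; "tool_pos": TCP position; "orientation": TCP orientation; "force": force on the tool from outside, world axes, zero at the start; "wrist_torque": the same for the moment, N m; "opening": finger opening in m.
Only numpy, scipy, OpenCV 4.12 (cv2) and the standard library are available. Lean on these libraries where they do the work, as an engineer would, in place of code of your own. Each camera call takes 0.05 s, during which the arm holds its last target.

## Working session

There is one attempt and no reset: what is moved stays moved. The work goes in short steps, Python scripts to look and compute and a shell command to move; the robot and the scene stay as the last step left them, time stands still between calls to the robot, and variables do not carry over. Pictures are saved under pics/ and viewed, and the job is handed in when it is done.

```bash
mkdir -p pics; ls
python3 - <<'E'
from plant import *
import cv2
s=read_state();print(s['t'],s['tool_pos'],s['orientation'],s['force'],s['opening'],tip_reach)
for c in ("scene","side"):
    cv2.imwrite(f"pics/{c}0.png",read_camera(c)[:,:,::-1])
    p=camera_params(c);print(c,p)
    for n in ("wide_button","wide_tip","wide_mark","narrow_button","narrow_tip","narrow_mark","wide","narrow"):
        print(n,[(d['pixel'],round(d['confidence'],2)) for d in tip_of(c,n)][:3])
print(read_state()['t'])
E
```

```text
pics
0.0 [5.99432179e-01 6.42035263e-05 2.28570238e-01] [-2.22043835e+00 -2.22040381e+00  1.89628419e-03] [ 0.65363761  0.29669679 -0.15543962] 0.0930531505184339 0.011
scene {'fov_y': 50.76917174908423, 'cx': 315.1190063647679, 'cy': 204.49987063027874, 'position': array([ 1.30699971, -0.83530727,  0.90480669]), 'rotation': array([-2.05402143, -0.75660551,  0.40465745])}
wide_button [([266.4, 233.6], 0.95)]
wide_tip [([208.0, 241.3], 0.9), ([266.7, 228.0], 0.51)]
wide_mark [([226.2, 227.1], 0.42)]
narrow_button [([346.5, 178.8], 0.55)]
narrow_tip [([333.1, 173.3], 0.88), ([319.2, 297.4], 0.32)]
narrow_mark []
wide [([251.3, 270.7], 0.86)]
narrow [([345.2, 206.9], 0.71), ([385.4, 182.0], 0.55), ([345.1, 180.3], 0.47)]
side {'fov_y': 54.36180499443892, 'cx': 311.7582279253606, 'cy': 201.72822732096628, 'position': array([ 0.46256291, -0.87464891,  0.73784784]), 'rotation': array([-2.16246114,  0.16229939, -0.08014401])}
wide_button [([283.6, 244.8], 0.64)]
wide_tip [([314.1, 273.0], 0.96)]
wide_mark []
narrow_button [([272.7, 170.7], 0.8)]
narrow_tip [([298.3, 154.7], 0.9), ([280.1, 195.0], 0.72)]
narrow_mark []
wide [([296.7, 297.2], 0.75)]
narrow [([281.2, 194.7], 0.66)]
0.9
```

View pics/scene0.png

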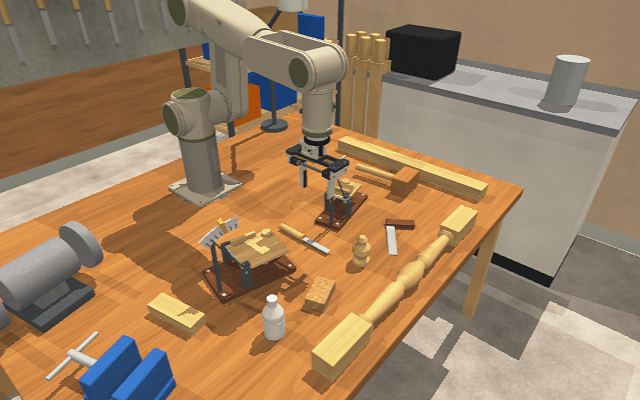

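View pics/side0.png

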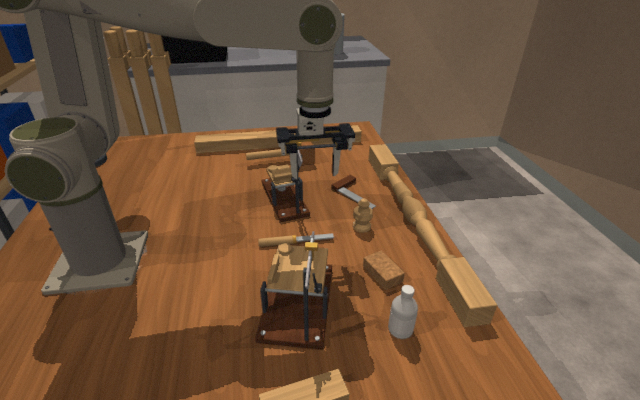

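Run:
```python
import cv2
a=cv2.imread("pics/scene0.png");b=cv2.imread("pics/side0.png")
x=cv2.resize(a[200:310,190:310],None,fx=5,fy=5,interpolation=2)
cv2.imwrite("pics/z1.png",x)
cv2.imwrite("pics/z2.png",cv2.resize(b[225:350,240:350],None,fx=4.7,fy=4.7,interpolation=2))
cv2.imwrite("pics/z3.png",cv2.resize(b[140:225,250:350],None,fx=6,fy=6,interpolation=2))
cv2.imwrite("pics/z4.png",cv2.resize(a[150:235,300:400],None,fx=6,fy=6,interpolation=2))
```

```text
(no output)
```

View pics/z1.png

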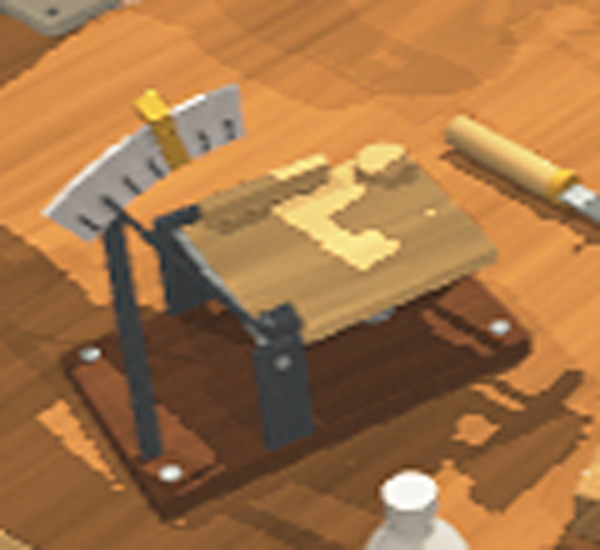

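View pics/z2.png

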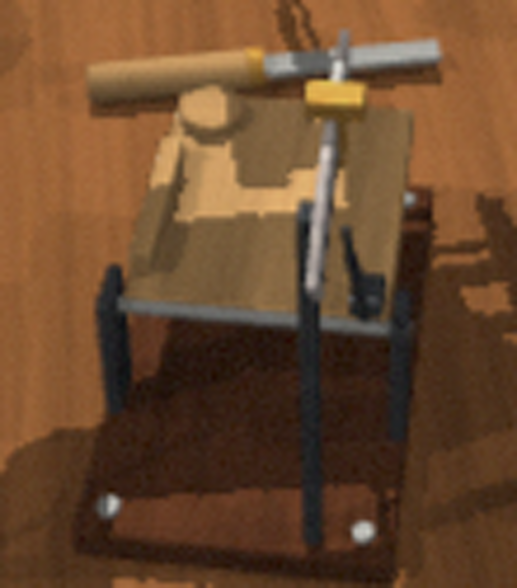

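View pics/z3.png

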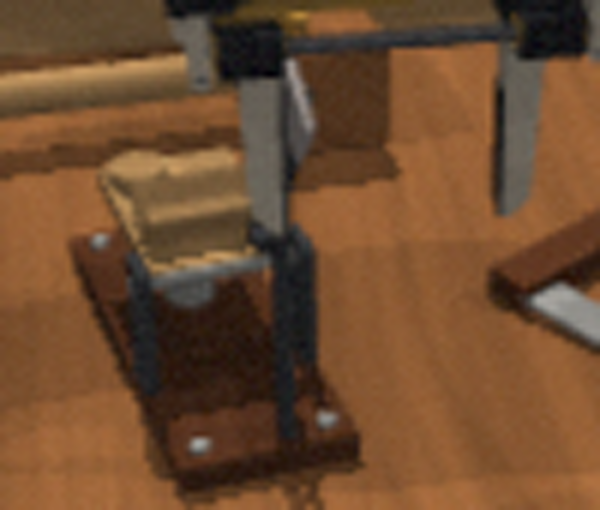

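View pics/z4.png

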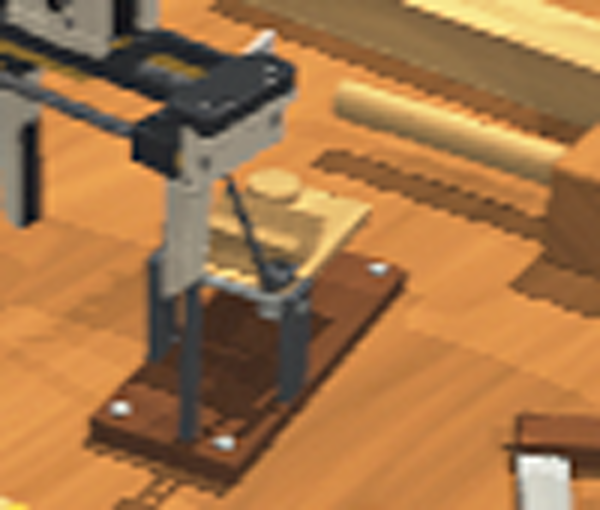

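```bash
python3 -m creep '[[0,0,-0.03,0,0],[0,0,-0.04,0,0],[0,0,-0.04,0,0],[0,0,-0.03,0,0],[0,0,0,0,0]]'
cat > h.py <<'E'
import numpy as np,cv2
from scipy.spatial.transform import Rotation as R
from scipy.optimize import least_squares
from plant import *
CP={c:camera_params(c) for c in("scene","side")}
def proj(c,P,p=None):
    p=p or CP[c]; P=np.atleast_2d(P)
    X=(P-p['position'])@R.from_rotvec(p['rotation']).as_matrix()
    f=200/np.tan(np.radians(p['fov_y'])/2)
    return np.c_[p['cx']+f*X[:,0]/X[:,2],p['cy']+f*X[:,1]/X[:,2]]
def toworld(pose,L):
    x,y,a=pose;L=np.atleast_2d(L);c,s=np.cos(a),np.sin(a)
    return np.c_[x+c*L[:,0]-s*L[:,1],y+s*L[:,0]+c*L[:,1],L[:,2]]
def tip(px,th,r=.16): # th tilt
    return np.array([px,-.05-r*np.sin(.5-th),.08+r*np.cos(.5-th)])
E
python3 - <<'E'
from h import *
print(read_state()['tool_pos'])
for c in ("scene","side"):
    im=read_camera(c)
    cv2.imwrite(f"pics/{c}1.png",im[:,:,::-1])
    for n in ("wide_button","wide_tip","wide_mark","narrow_button","narrow_tip","narrow_mark"):
        print(c,n,[(d['pixel'],round(d['confidence'],2)) for d in tip_of(c,n)][:3])
a=cv2.imread("pics/scene1.png");b=cv2.imread("pics/side1.png")
cv2.imwrite("pics/z5.png",cv2.resize(b[130:225,250:350],None,fx=6,fy=6,interpolation=2))
cv2.imwrite("pics/z6.png",cv2.resize(a[140:235,300:400],None,fx=6,fy=6,interpolation=2))
E
```

```text
t: 1.32
tool_pos: [0.602, -0.0001, 0.3787]
orientation: [2.215, 2.215, 0.013]
force: [0.5, 0.3, 0.6]
opening: 0.093
[ 6.02042049e-01 -1.34043965e-04  3.78691065e-01]
scene wide_button [([265.0, 231.8], 0.57)]
scene wide_tip [([209.1, 238.9], 0.65), ([338.5, 168.0], 0.35)]
scene wide_mark [([226.2, 229.4], 0.45)]
scene narrow_button [([344.9, 178.7], 0.8)]
scene narrow_tip [([333.6, 175.4], 0.9)]
scene narrow_mark [([340.1, 169.2], 0.39)]
side wide_button [([317.6, 258.7], 0.73)]
side wide_tip [([281.0, 194.5], 0.71)]
side wide_mark [([316.4, 252.7], 0.67)]
side narrow_button [([314.6, 276.2], 0.72), ([273.8, 169.4], 0.55)]
side narrow_tip [([300.0, 151.8], 0.88)]
side narrow_mark [([301.6, 147.1], 0.57)]
```

View pics/z5.png

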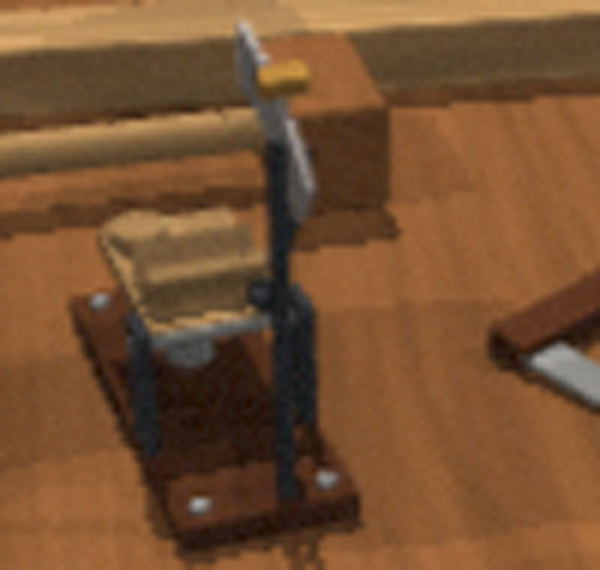

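View pics/z6.png

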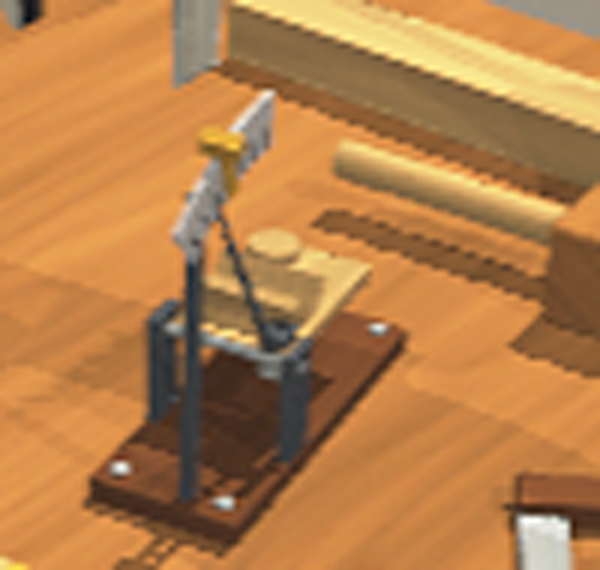

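```bash
cat > fit.py <<'E'
from h import *
S=lambda u,v:(190+u/5,200+v/5); D=lambda u,v:(240+u/4.7,225+v/4.7)
S2=lambda u,v:(300+u/6,140+v/6); D2=lambda u,v:(250+u/6,130+v/6)
W=[("scene",(-75,-135,18),S(63,357)),("scene",(75,-135,18),S(165,505)),("scene",(75,115,18),S(533,335)),("scene",(-43,79,96),S(383,157)),
("side",(-75,-135,18),D(78,537)),("side",(75,-135,18),D(395,562)),("side",(75,115,18),D(432,190)),("side",(-43,79,96),D(213,103))]
N=[("scene",(-50,-135,18),S2(90,482)),("scene",(50,-135,18),S2(225,530)),("scene",(50,115,18),S2(405,335)),("scene",(-20,50,96),S2(273,240)),
("side",(-50,-135,18),D2(180,535)),("side",(50,-135,18),D2(357,495)),("side",(-50,115,18),D2(72,298))]
def fit(O,x0):
    f=lambda p:np.concatenate([(proj(c,toworld(p,np.array(l)/1e3))[0]-px) for c,l,px in O])
    r=least_squares(f,x0,loss='soft_l1');print(r.x.round(4),f(r.x).reshape(-1,2).round(1).tolist());return r.x
E
python3 - <<'E'
from fit import *
w=fit(W,[.45,-.25,0]);n=fit(N,[.5,.1,0.3]); np.save('w.npy',w);np.save('n.npy',n)
for k,p,b,px in(("wide",w,(-.043,.079,.096),.053),("narrow",n,(-.02,.05,.096),.028)):
    print(k,"button",toworld(p,b).round(4))
    for c in("scene","side"):
        im=cv2.imread(f"pics/{c}1.png")
        o=proj(c,toworld(p,tip(px,.0)))[0]; x0,y0=int(o[0])-40,int(o[1])-25; s=8
        z=cv2.resize(im[y0:y0+70,x0:x0+95],None,fx=s,fy=s,interpolation=2)
        def dot(P,col):
            q=(proj(c,toworld(p,P))[0]-[x0,y0]+.5)*s; cv2.circle(z,(int(q[0]),int(q[1])),3,col,-1)
        dot(tip(px,0),(255,0,0)); dot([px,-.05,.08],(255,0,0)); dot(b,(0,0,255))
        for t in (.1625,.28): dot(tip(px,t),(0,255,0))
        for t in (.19,.22,.25): dot(tip(px,t),(255,0,255))
        cv2.imwrite(f"pics/o_{k}_{c}.png",z)
E
```

```text
[ 0.5255 -0.2185 -0.2537] [[-0.9, -0.7], [-0.6, -0.4], [0.2, -0.8], [-0.4, -0.1], [-0.2, -0.6], [1.3, 0.2], [0.7, -1.5], [0.1, 0.6]]
[0.53   0.2368 0.1755] [[-1.7, -0.9], [0.4, -0.4], [0.2, -1.1], [-0.5, 0.2], [-0.1, -0.2], [1.2, 0.4], [0.3, -0.1]]
wide button [[ 0.5037 -0.1312  0.096 ]]
narrow button [[0.5016 0.2825 0.096 ]]
```

View pics/o_wide_scene.png

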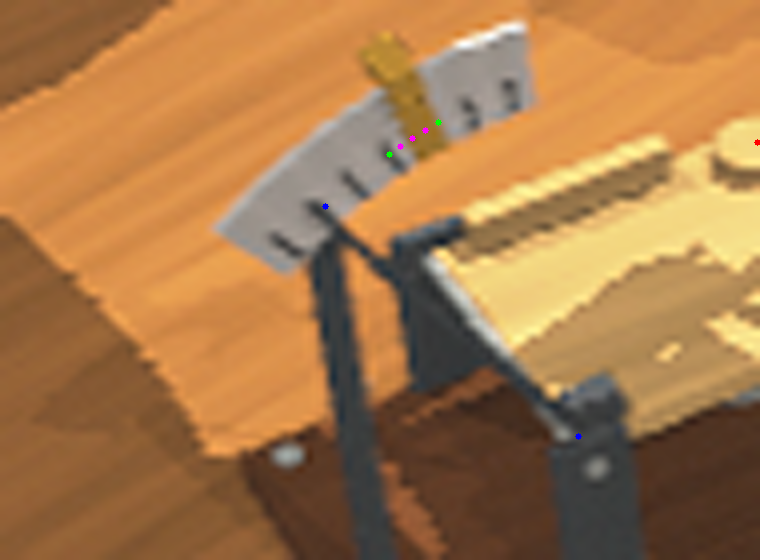

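View pics/o_wide_side.png

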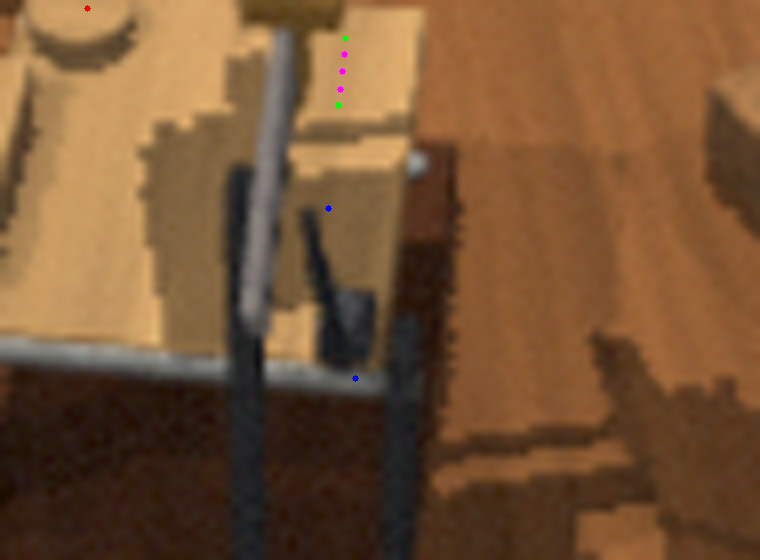

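View pics/o_narrow_scene.png

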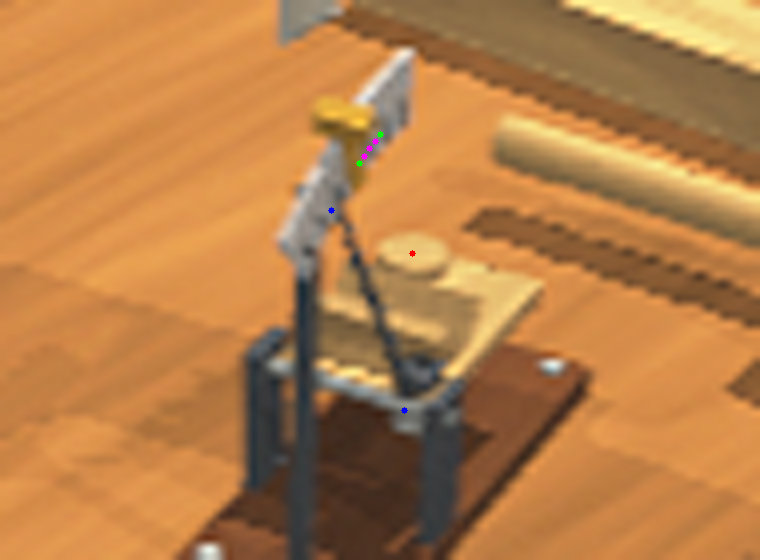

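View pics/o_narrow_side.png

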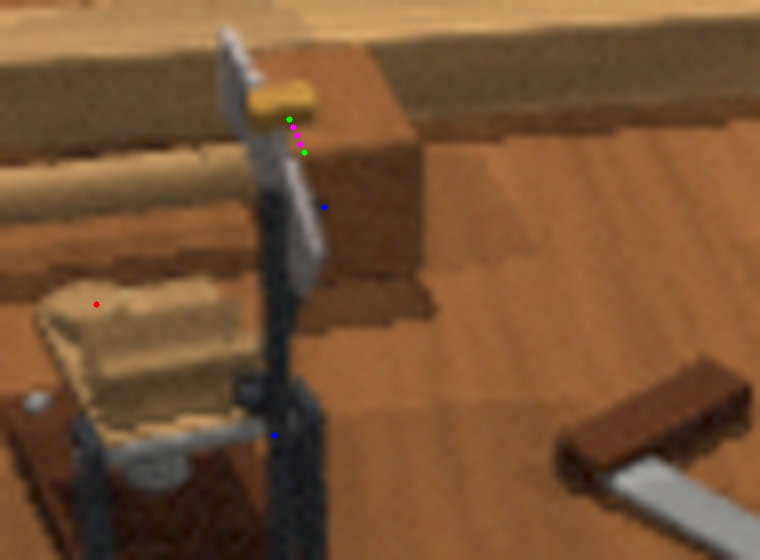

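```bash
python3 -m creep '[[-0.02,-0.015,0,0,255],[-0.04,-0.03,0,0,255],[-0.04,-0.03,0,0,255],[-0.03,-0.02,0,0,255],[0,0,0,0,255],[0,0,0,0,255]]'
python3 - <<'E'
from h import *
s=read_state();print(s['t'],s['tool_pos'],s['opening'])
p=camera_params("wrist");print(p)
im=read_camera("wrist")[:,:,::-1].copy()
for k,px,b in(("wide",.053,(-.043,.079,.096)),):
    w=np.load('w.npy')
    cv2.imwrite("pics/w1raw.png",im)
    for P,col in((tip(px,0),(255,0,0)),(tip(px,.25),(255,0,255)),(np.array(b),(0,0,255))):
        q=proj("wrist",toworld(w,P),p)[0];print(q);cv2.circle(im,(int(q[0]),int(q[1])),2,col,-1)
cv2.imwrite("pics/w1.png",im)
for n in("wide_button","wide_tip","wide_mark"):print(n,[(d['pixel'],round(d['confidence'],2)) for d in tip_of("wrist",n)])
E
```

```text
t: 2.52
tool_pos: [0.5143, -0.1182, 0.3702]
orientation: [2.224, 2.217, 0.001]
force: [0.3, 0.7, -0.2]
opening: 0.0573
2.5167 [ 0.51430607 -0.11815484  0.3702087 ] 0.05729420695567281
{'fov_y': 68.67185854404215, 'cx': 319.4622935770656, 'cy': 205.5362483312921, 'position': array([ 0.51399868, -0.0436673 ,  0.52466859]), 'rotation': array([ 2.86682322e+00, -3.99473854e-03,  1.06160372e-03])}
[343.86947877 373.59846409]
[353.16957272 359.52826869]
[312.36344054 184.07415338]
wide_button [([312.2, 185.2], 0.76)]
wide_tip []
wide_mark []
```

View pics/w1.png

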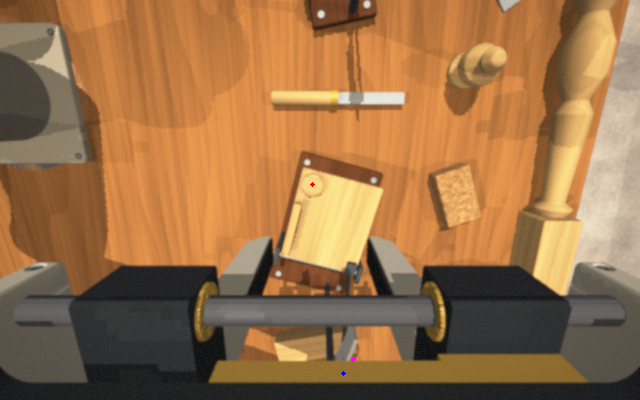

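```bash
python3 -m creep '[[-0.013,-0.010,0.02,0,255],[0,0,0.035,0,255],[0,0,0.035,0,255],[0,0,0.035,0,255],[0,0,0.035,0,255],[0,0,0.03,0,255],[0,0,0.02,0,255],[0,0,0.015,0,255],[0,0,0,0,255],[0,0,0,0,255]]'
python3 - <<'E'
from h import *
s=read_state();print(s['t'],s['tool_pos'],s['opening'],s['force'])
for c in("scene","side","wrist"):
    im=read_camera(c)[:,:,::-1]; cv2.imwrite(f"pics/{c}2.png",im)
    if c!="wrist": 
        o=proj(c,np.array([[.51,-.2,.15]]))[0].astype(int); cv2.imwrite(f"pics/{c}2z.png",cv2.resize(im[o[1]-50:o[1]+50,o[0]-60:o[0]+60],None,fx=6,fy=6,interpolation=2))
E
```

```text
t: 3.55
tool_pos: [0.5047, -0.1285, 0.1438]
orientation: [-2.218, -2.222, 0.001]
force: [-0.0, 0.3, 0.8]
opening: 0.0004
3.55 [ 0.50472768 -0.12852449  0.14381847] 0.00038258437737833295 [-0.03970071  0.3260461   0.84614885]
```

View pics/scene2z.png

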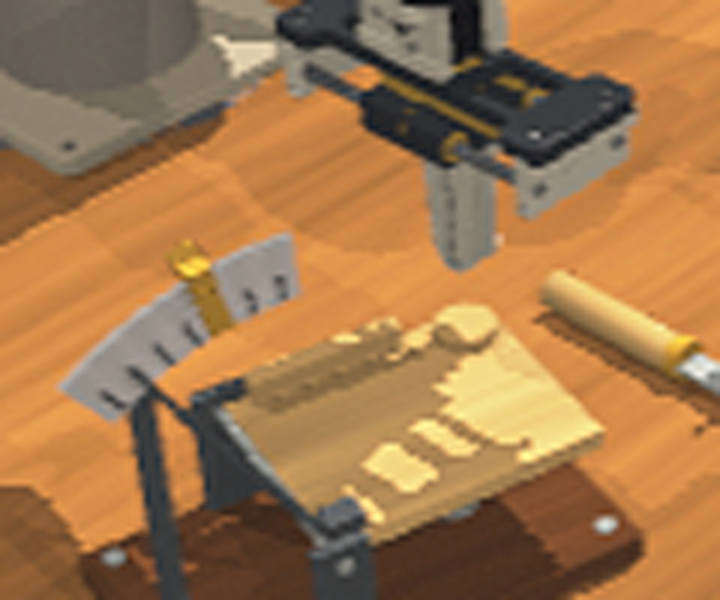

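View pics/wrist2.png

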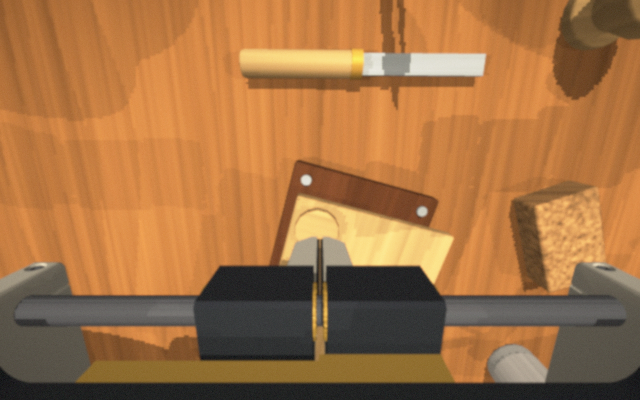

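View pics/side2z.png

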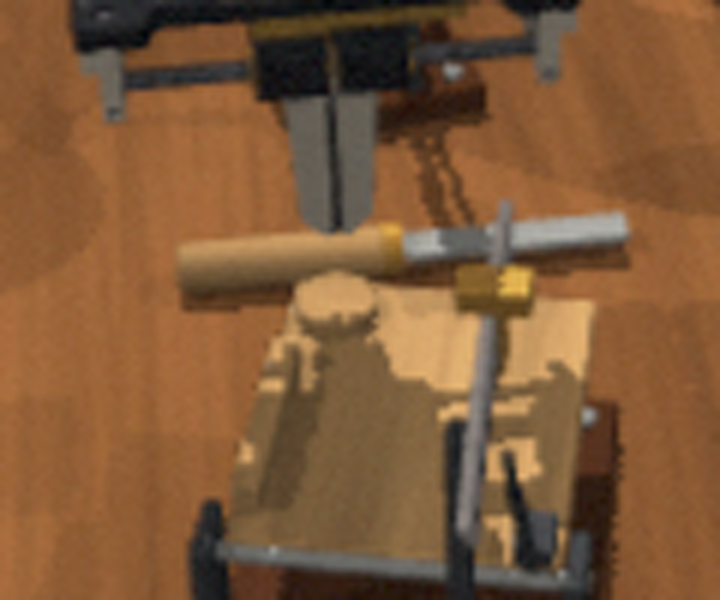

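```bash
python3 -m creep '[[-0.002,-0.001,0.012,0,255],[0,0,0.012,0,255],[0,0,0.012,0,255],[0,0,0.006,0,255],[0,0,0.005,0,255],[0,0,0.005,0,255],[0,0,0,0,255],[0,0,0,0,255]]'
cat > look.py <<'E'
import sys
from h import *
tag=sys.argv[1];k=sys.argv[2];th=float(sys.argv[3])
s=read_state();print(s['t'],s['tool_pos'].round(4),s['force'].round(2))
p=np.load(k[0]+'.npy');px=.053 if k=="wide" else .028
for c in ("scene","side"):
    im=read_camera(c)[:,:,::-1]
    o=proj(c,toworld(p,tip(px,.15)))[0].astype(int);x0,y0=o-[35,25];S=10
    z=cv2.resize(im[y0:y0+55,x0:x0+75],None,fx=S,fy=S,interpolation=2)
    for t in(th,):
        q=(proj(c,toworld(p,tip(px,t)))[0]-[x0,y0]+.5)*S;cv2.circle(z,(int(q[0]),int(q[1])),2,(255,0,255),-1)
    cv2.imwrite(f"pics/{tag}_{c}.png",z)
    print(c,[(d['pixel'],round(d['confidence'],2)) for n in("tip","mark") for d in tip_of(c,k+"_"+n)])
E
python3 look.py a wide 0.12
```

```text
t: 4.37
tool_pos: [0.5037, -0.1313, 0.0925]
orientation: [-2.221, -2.221, 0.0]
force: [-2.4, 3.1, 5.4]
opening: 0.0003
4.3667 [ 0.5037 -0.1313  0.0925] [-2.4   3.1   5.37]
scene [([216.5, 234.2], 0.56), ([223.7, 229.2], 0.39)]
side [([316.2, 255.8], 0.67)]
```

View pics/a_scene.png

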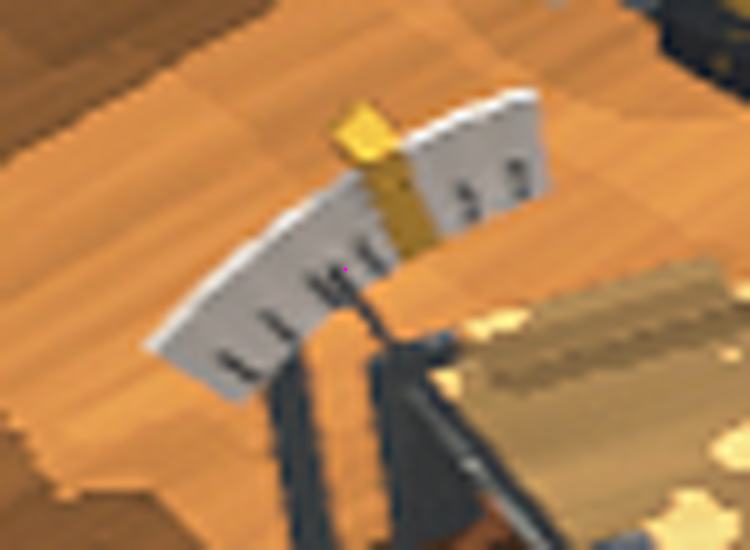

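View pics/a_side.png

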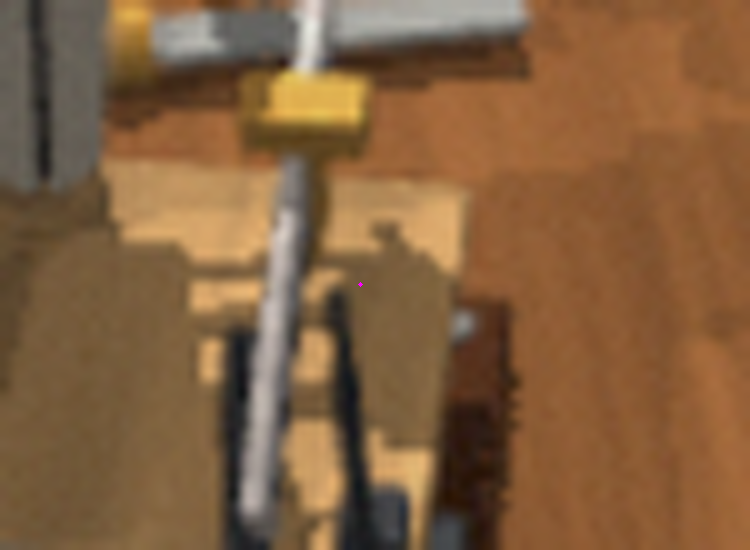

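```bash
python3 -m creep '[[0,0,0.004,0,255],[0,0,0.004,0,255],[0,0,0.004,0,255],[0,0,0.002,0,255],[0,0,0,0,255]]'; python3 look.py b wide 0.22
```

```text
t: 5.08
tool_pos: [0.5044, -0.1324, 0.0792]
orientation: [2.221, 2.22, -0.0]
force: [-3.2, 1.3, 10.1]
opening: 0.0
5.0833 [ 0.5044 -0.1324  0.0792] [-3.16  1.28 10.12]
scene [([221.4, 229.1], 0.83), ([223.9, 228.7], 0.43), ([265.9, 236.9], 0.15)]
side [([314.4, 255.0], 0.66), ([403.3, 326.7], 0.55)]
```

View pics/b_scene.png

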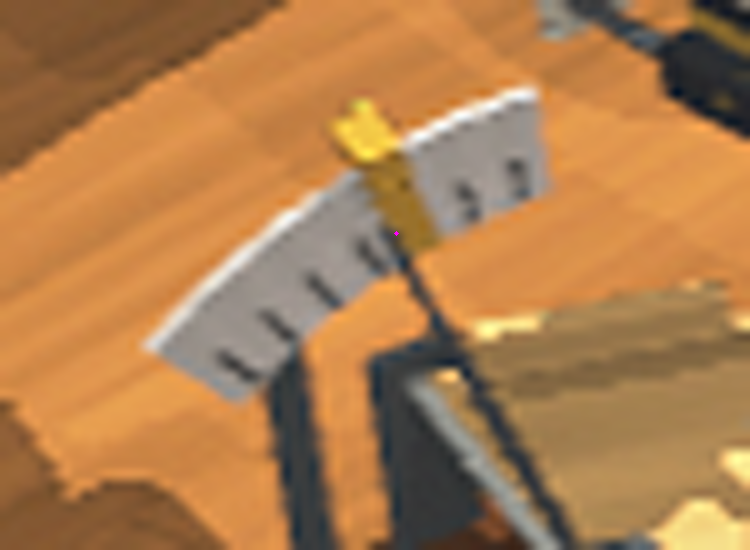

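View pics/b_side.png

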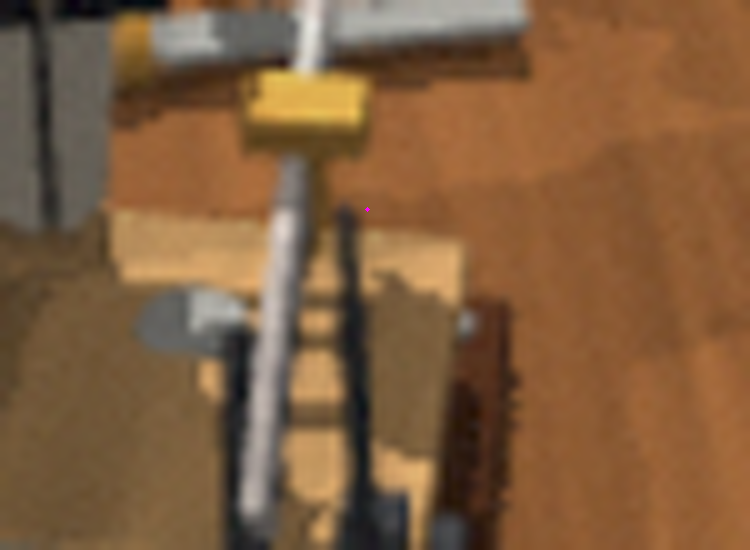

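Run:
```python
from h import *
p=np.load('w.npy');px=.053
# current tip obs (10x) ; crop origin as in look.py
obs={"scene":(388,231),"side":(345,208)}
for c in("scene","side"):
    o=proj(c,toworld(p,tip(px,.15)))[0].astype(int)-[35,25]
    f=lambda P:(proj(c,toworld(p,P))[0]-o+.5)*10
    for th in(.20,.21,.22):print(c,'tip pred',th,f(tip(px,th)).round())
    off=np.array(obs[c])-f(tip(px,.21))
    for tm in(.21,.23,.25,.27):
        for d in(.004,.007):
            def pt(r,w):
                a=.5-tm;return np.array([px-d,-.05-r*np.sin(a)+w*np.cos(a),.08+r*np.cos(a)+w*np.sin(a)])
            print(c,tm,d,[ (f(pt(r,w))+off).round().astype(int).tolist() for r in(.15,.16,.18) for w in(-.006,.006)])
```

```text
scene tip pred 0.2 [386. 240.]
scene tip pred 0.21 [391. 237.]
scene tip pred 0.22 [396. 233.]
scene 0.21 0.004 [[377, 261], [415, 236], [362, 236], [401, 211], [332, 185], [372, 159]]
scene 0.21 0.007 [[372, 256], [410, 230], [357, 231], [396, 205], [327, 179], [367, 154]]
scene 0.23 0.004 [[386, 255], [425, 230], [372, 229], [411, 204], [344, 177], [384, 152]]
scene 0.23 0.007 [[381, 249], [420, 224], [368, 223], [407, 199], [339, 171], [379, 146]]
scene 0.25 0.004 [[396, 248], [435, 224], [383, 222], [422, 198], [356, 169], [396, 145]]
scene 0.25 0.007 [[391, 243], [430, 218], [378, 217], [417, 192], [351, 164], [391, 139]]
scene 0.27 0.004 [[406, 242], [445, 218], [393, 216], [433, 192], [368, 162], [408, 138]]
scene 0.27 0.007 [[401, 236], [440, 213], [388, 210], [428, 186], [363, 156], [403, 132]]
side tip pred 0.2 [366. 224.]
side tip pred 0.21 [367. 217.]
side tip pred 0.22 [368. 210.]
side 0.21 0.004 [[323, 261], [329, 207], [321, 234], [327, 180], [318, 178], [324, 123]]
side 0.21 0.007 [[307, 260], [313, 206], [306, 233], [312, 179], [302, 177], [308, 122]]
side 0.23 0.004 [[324, 247], [330, 194], [323, 219], [329, 166], [320, 161], [326, 108]]
side 0.23 0.007 [[309, 246], [315, 193], [307, 218], [313, 165], [304, 160], [310, 107]]
side 0.25 0.004 [[326, 233], [331, 182], [324, 204], [330, 152], [322, 145], [328, 92]]
side 0.25 0.007 [[310, 232], [316, 181], [309, 203], [315, 151], [306, 144], [312, 91]]
side 0.27 0.004 [[327, 220], [333, 169], [326, 190], [332, 139], [324, 129], [330, 77]]
side 0.27 0.007 [[312, 219], [318, 168], [310, 189], [317, 138], [308, 128], [314, 76]]
```

```bash
python3 -m creep '[[0,0,0.003,0,255],[0,0,0.002,0,255],[0,0,0,0,255],[0,0,0,0,255]]'; python3 look.py c wide 0.25
```

```text
t: 5.72
tool_pos: [0.5046, -0.1327, 0.0748]
orientation: [2.22, 2.22, -0.001]
force: [-4.9, -0.2, 11.1]
opening: 0.0006
5.7167 [ 0.5046 -0.1327  0.0748] [-4.88 -0.19 11.11]
scene [([223.6, 227.1], 0.66), ([224.7, 230.0], 0.61)]
side [([316.2, 255.0], 0.89), ([316.9, 254.6], 0.51)]
```

View pics/c_scene.png

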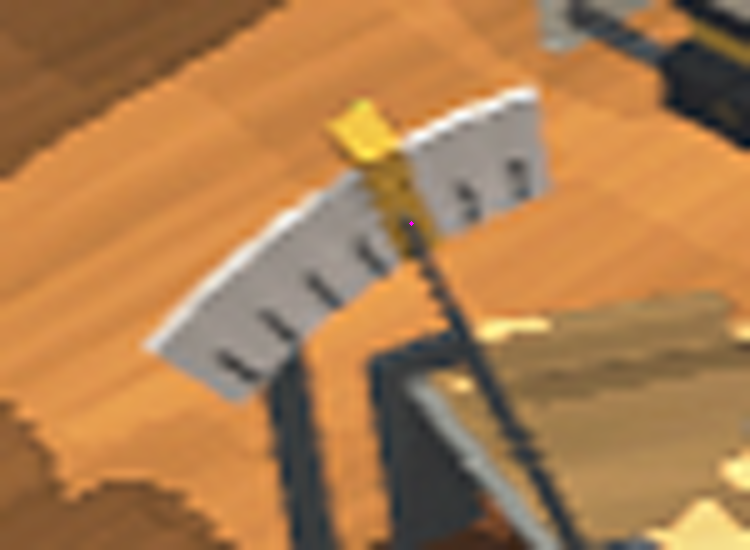

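View pics/c_side.png

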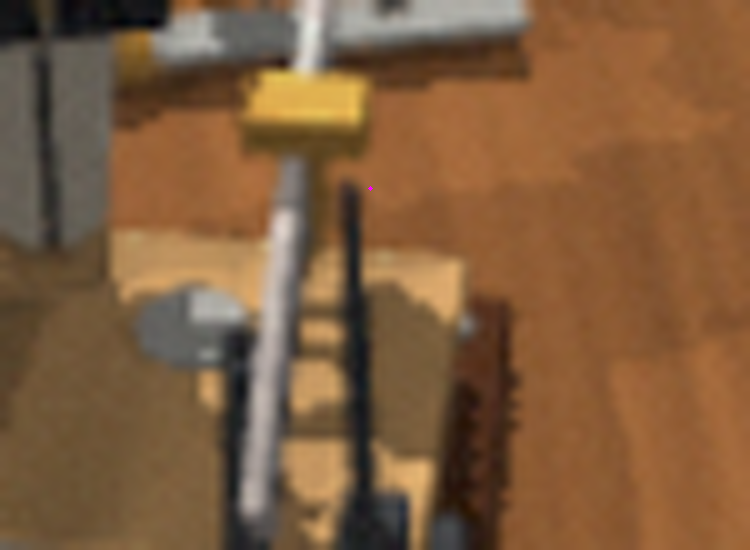

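```bash
python3 -m creep '[[0,0,0.0005,0,255],[0,0,0,0,255],[0,0,0,0,255],[0,0,0,0,255],[0,0,0,0,255],[0,0,0,0,255],[0,0,0,0,255],[0,0,0,0,255],[0,0,0,0,255],[0,0,0,0,255],[0,0,0,0,255],[0,0,0,0,255]]'; python3 look.py d wide 0.25
```

```text
t: 7.02
tool_pos: [0.5045, -0.1328, 0.0744]
orientation: [2.22, 2.22, -0.001]
force: [-4.6, -0.3, 12.8]
opening: 0.0005
7.0167 [ 0.5045 -0.1328  0.0744] [-4.56 -0.28 12.83]
scene [([225.3, 228.0], 0.59), ([227.9, 227.3], 0.54), ([360.4, 258.8], 0.22)]
side [([317.5, 253.6], 0.97), ([319.1, 254.9], 0.69)]
```

View pics/d_scene.png

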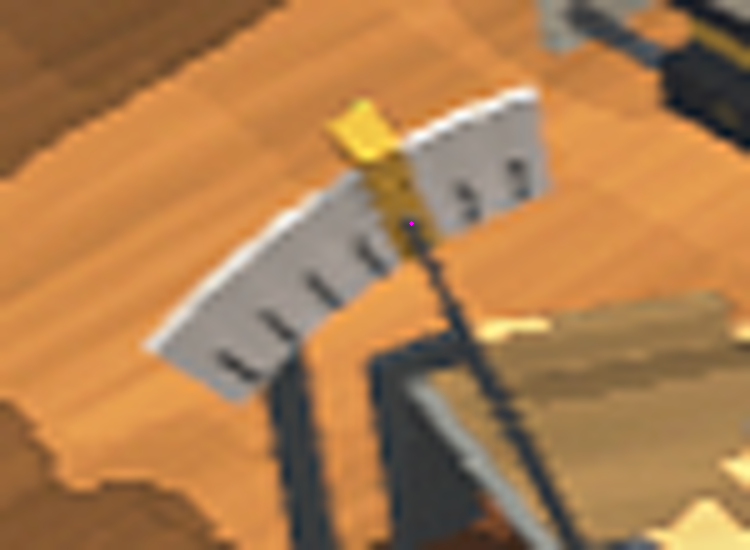

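```bash
python3 -m creep '[[0,0,-0.002,0,255],[0,0,0,0,255],[0,0,0,0,255],[0,0,0,0,255],[0,0,0,0,255],[0,0,0,0,255],[0,0,0,0,255],[0,0,0,0,255],[0,0,0,0,255],[0,0,0,0,255],[0,0,0,0,255]]'; python3 -m creep '[[0,0,-0.004,0,255],[0,0,-0.006,0,255],[0,0,-0.008,0,255],[0,0,-0.008,0,255],[0,0,-0.01,0,255],[0,0,-0.02,0,255],[0,0,-0.035,0,255],[0,0,0,0,255],[0,0,0,0,255],[0,0,0,0,255]]'; python3 look.py e wide 0
```

```text
t: 8.23
tool_pos: [0.5046, -0.1326, 0.0764]
orientation: [2.22, 2.22, -0.0]
force: [-4.4, -1.1, 10.5]
opening: 0.0005
t: 9.07
tool_pos: [0.5039, -0.1318, 0.1661]
orientation: [2.221, 2.221, -0.0]
force: [-0.2, -0.4, -0.2]
opening: 0.0006
9.0667 [ 0.5039 -0.1318  0.1661] [-0.17 -0.35 -0.23]
scene [([361.7, 261.2], 0.73), ([227.0, 229.5], 0.66)]
side [([316.3, 272.8], 0.69), ([315.2, 254.5], 0.62)]
```

View pics/e_scene.png

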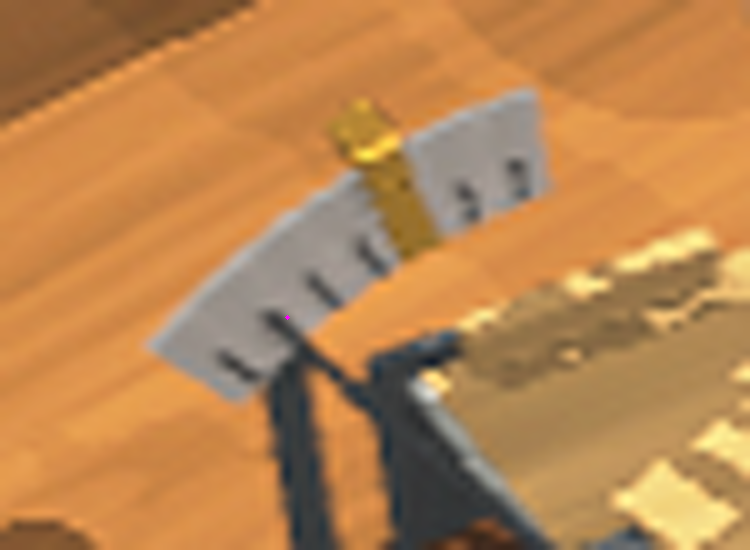

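```bash
python3 -m creep '[[0,0,-0.03,0,255],[0,0,-0.04,0,255],[0,0,-0.04,0,255],[0,0,-0.04,0,255],[0,0,-0.04,0,255],[0,0,-0.025,0,255],[0,0,0,0,255],[0.02,0,0,0,255],[0.035,0,0,0,255],[0.04,0,0,0,255],[0.04,0,0,0,255],[0.04,0,0,0,255]]'; python3 -m creep '[[0.04,0,0,0,255],[0.04,0,0,0,255],[0.04,0,0,0,255],[0.04,0,0,0,255],[0.04,0,0,0,255],[0.025,0,0,0,255],[0,0,0,0,255],[0,0,0,0,255],[0,0,0,0,255]]'
python3 - <<'E'
from h import *
s=read_state();print(s['t'],s['tool_pos'])
p=camera_params("wrist");im=read_camera("wrist")[:,:,::-1].copy()
n=np.load('n.npy');q=proj("wrist",toworld(n,[-.02,.05,.096]),p)[0];print(q)
for k in("narrow_button","wide_button"):print([(d['pixel'],round(d['confidence'],2)) for d in tip_of("wrist",k)])
cv2.circle(im,(int(q[0]),int(q[1])),2,(0,0,255),-1);cv2.imwrite("pics/w3.png",im)
E
python3 look.py f narrow 0
```

```text
t: 10.37
tool_pos: [0.5035, 0.0448, 0.3801]
orientation: [-2.222, -2.22, 0.001]
force: [0.2, -0.6, -0.2]
opening: 0.0003
t: 11.12
tool_pos: [0.5039, 0.2679, 0.3803]
orientation: [-2.221, -2.222, 0.002]
force: [-0.3, 0.2, -0.7]
opening: 0.0005
11.1167 [0.50391538 0.26791224 0.38026059]
[318.35379419 164.41164952]
[([317.3, 160.7], 0.89)]
[]
11.2667 [0.5043 0.2671 0.3811] [0.9  1.42 0.16]
scene [([332.0, 174.3], 0.68), ([339.2, 168.5], 0.57)]
side [([299.6, 152.5], 0.63), ([301.2, 147.9], 0.42)]
```

View pics/w3.png

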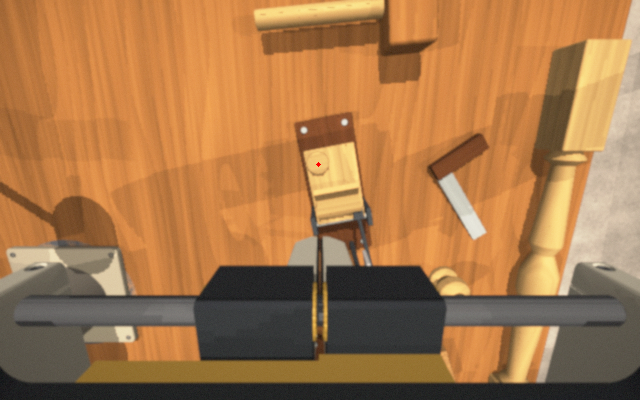

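View pics/f_scene.png

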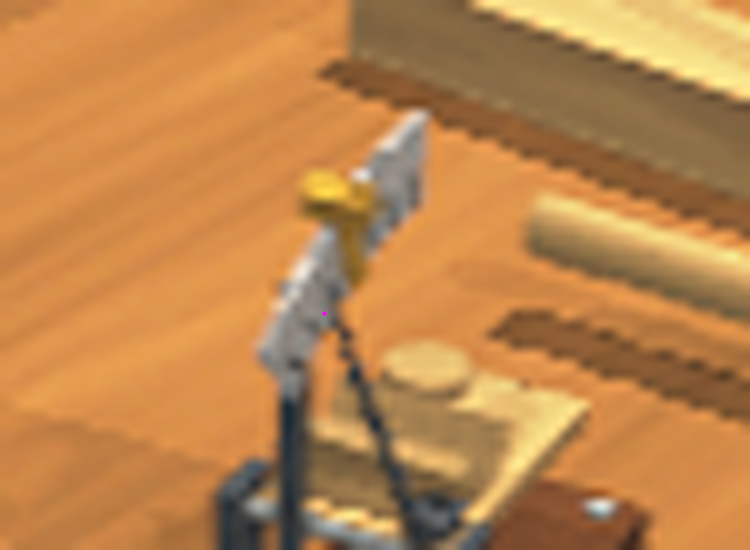

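View pics/f_side.png

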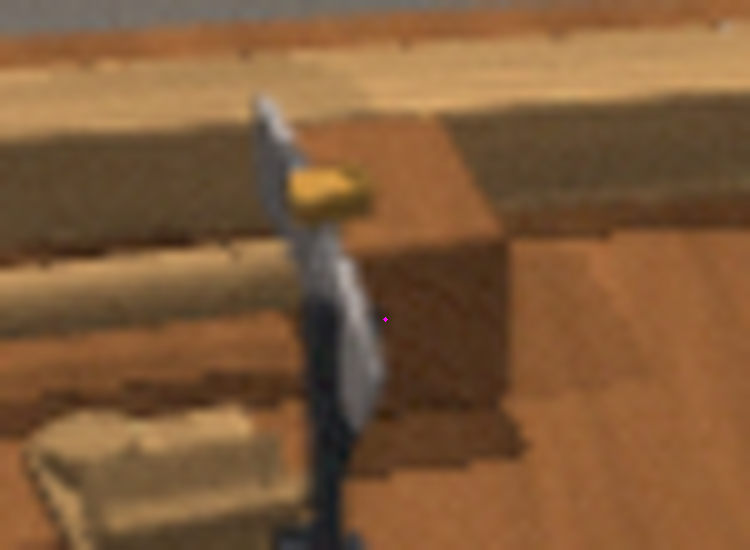

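Run:
```python
import cv2
im=cv2.imread("pics/w3.png")
cv2.imwrite("pics/w3z.png",cv2.resize(im[100:275,270:400],None,fx=5,fy=3.4*5/3.4,interpolation=2)[:600*2][:875])
cv2.imwrite("pics/w3z1.png",cv2.resize(im[105:190,285:375],None,fx=7,fy=7,interpolation=2))
```

```text
(no output)
```

View pics/w3z1.png

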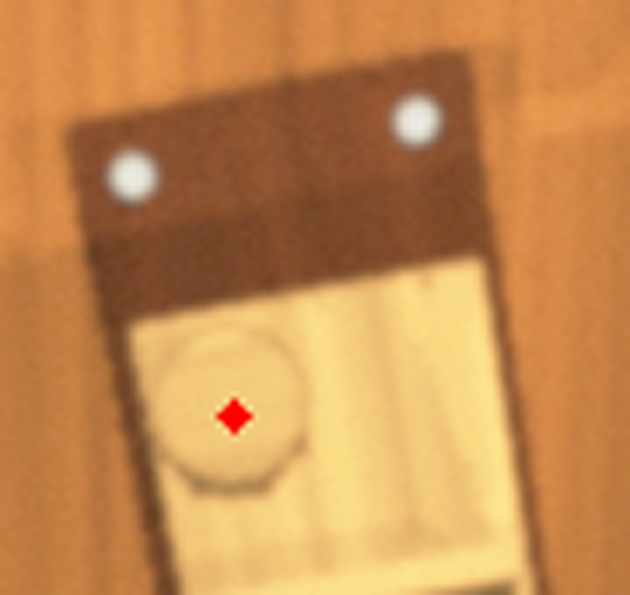

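Run:
```python
import fit; from fit import *
CP["wrist"]=camera_params("wrist")
Z=lambda u,v:(285+u/7,105+v/7)
N2=N+[("wrist",(-50,115,18),Z(68,128)),("wrist",(50,115,18),Z(468,50)),("wrist",(-20,50,96),Z(230,405))]
n=fit(N2,[.53,.237,.17]);np.save('n.npy',n);print(toworld(n,[-.02,.05,.096]),read_state()['tool_pos'])
# rendering of strip
px=.028
for c in("scene","side"):
    o=proj(c,toworld(np.array([0.53,0.2368,0.1755]),tip(px,.15)))[0].astype(int)-[35,25]
    f=lambda P:(proj(c,toworld(n,P))[0]-o+.5)*10
    print(c,'tip',f(tip(px,0)).round(),f(tip(px,.25)).round())
    for tm in(.17,.2,.23,.26):
        d=.004
        def pt(r,w):
            a=.5-tm;return np.array([px-d,-.05-r*np.sin(a)+w*np.cos(a),.08+r*np.cos(a)+w*np.sin(a)])
        print(tm,[f(pt(r,w)).round().astype(int).tolist() for r in(.146,.16,.18) for w in(-.006,.006)])
```

```text
[0.53   0.2381 0.175 ] [[-1.5, -1.1], [0.6, -0.6], [0.4, -1.2], [-0.3, 0.1], [-0.1, -0.4], [1.1, 0.2], [0.3, -0.3], [-0.6, -0.3], [0.4, 0.1], [0.1, 0.8]]
[[0.50159372 0.28387623 0.096     ]] [0.50415609 0.26788765 0.38131623]
scene tip [327. 312.] [381. 225.]
0.17 [[350, 289], [366, 265], [345, 260], [361, 235], [337, 217], [354, 193]]
0.2 [[356, 280], [372, 256], [351, 250], [368, 226], [344, 206], [361, 182]]
0.23 [[362, 271], [378, 248], [358, 240], [374, 217], [352, 195], [369, 172]]
0.26 [[368, 262], [384, 240], [364, 231], [381, 209], [359, 184], [376, 162]]
side tip [385. 318.] [346. 217.]
0.17 [[348, 297], [336, 268], [351, 263], [340, 234], [356, 213], [345, 184]]
0.2 [[344, 286], [332, 259], [347, 251], [335, 223], [351, 199], [339, 172]]
0.23 [[339, 276], [328, 249], [342, 239], [330, 213], [346, 186], [334, 160]]
0.26 [[335, 266], [324, 240], [337, 229], [326, 203], [340, 174], [329, 149]]
```

```bash
python3 -m creep '[[0.015,-0.002,0.02,0,255],[0,0,0.035,0,255],[0,0,0.04,0,255],[0,0,0.04,0,255],[0,0,0.04,0,255],[0,0,0.035,0,255],[0,0,0.025,0,255],[0,0,0.01,0,255],[0,0,0,0,255],[0,0,0,0,255]]'; sed -i 's/^p=np.load.*/p=np.load(k[0]+".npy");px=.053 if k=="wide" else .028/' look.py; python3 look.py g narrow 0;  python3 - <<'E'
from h import *
cv2.imwrite("pics/w4.png",read_camera("wrist")[:,:,::-1])
E
```

```text
t: 12.4
tool_pos: [0.5024, 0.2835, 0.1371]
orientation: [2.221, 2.221, 0.001]
force: [1.0, 0.5, 1.0]
opening: 0.0004
12.4 [0.5024 0.2835 0.1371] [1.04 0.54 0.96]
scene [([334.4, 175.7], 0.6), ([266.0, 232.0], 0.49), ([339.1, 167.1], 0.62)]
side [([300.4, 152.5], 0.72), ([280.6, 161.4], 0.59), ([301.2, 147.0], 0.64), ([313.8, 254.9], 0.41)]
```

View pics/g_scene.png

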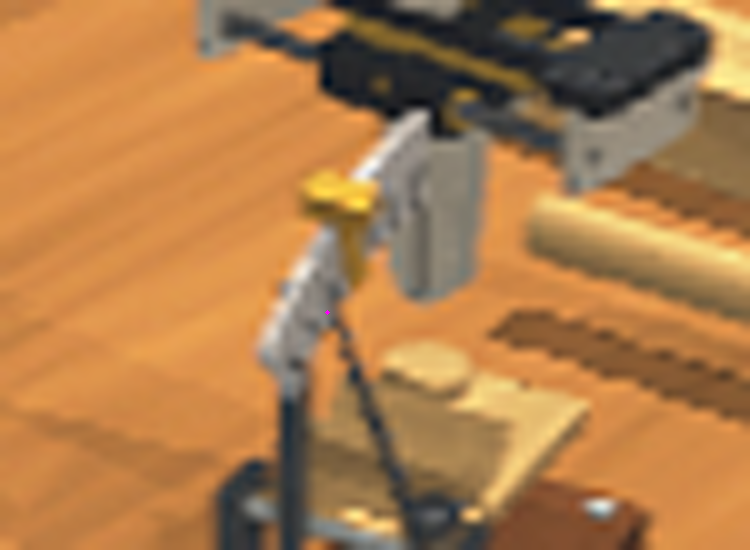

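View pics/w4.png

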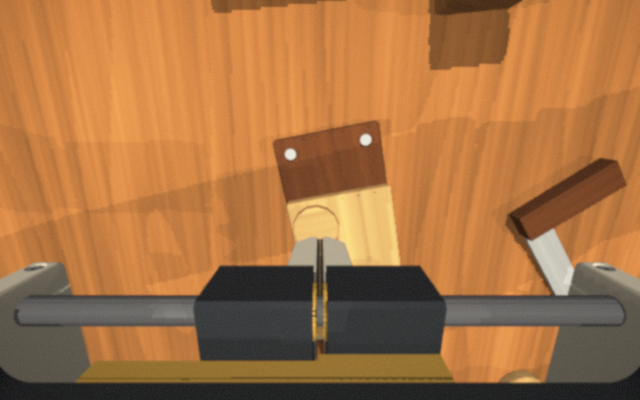

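```bash
python3 -m creep '[[0,0,0.01,0,255],[0,0,0.01,0,255],[0,0,0.007,0,255],[0,0,0.005,0,255],[0,0,0.004,0,255],[0,0,0.003,0,255],[0,0,0,0,255],[0,0,0,0,255]]'; python3 look.py i narrow 0.1
```

```text
t: 13.42
tool_pos: [0.5018, 0.2834, 0.0972]
orientation: [-2.221, -2.221, 0.0]
force: [-2.9, 0.9, 4.1]
opening: 0.0005
13.4167 [0.5018 0.2834 0.0972] [-2.86  0.9   4.13]
scene [([340.4, 169.4], 0.37), ([223.1, 229.3], 0.34), ([253.0, 270.9], 0.33)]
side [([298.0, 239.3], 0.65), ([303.0, 148.8], 0.43)]
```

View pics/i_scene.png

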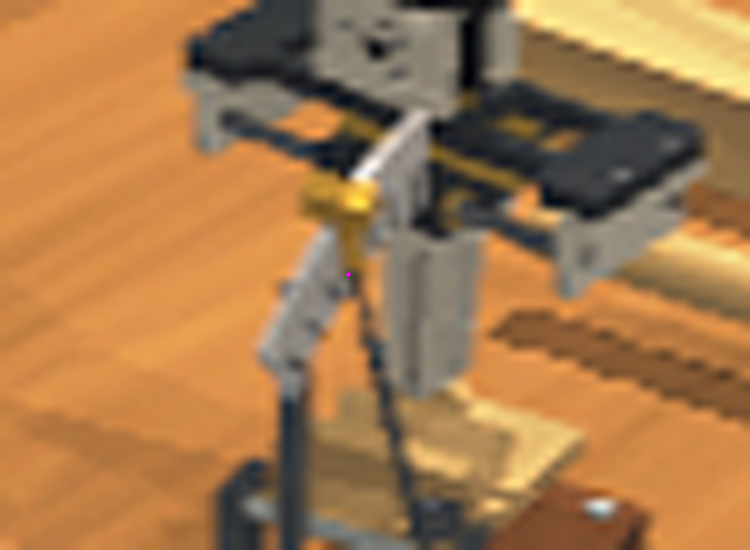

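View pics/i_side.png

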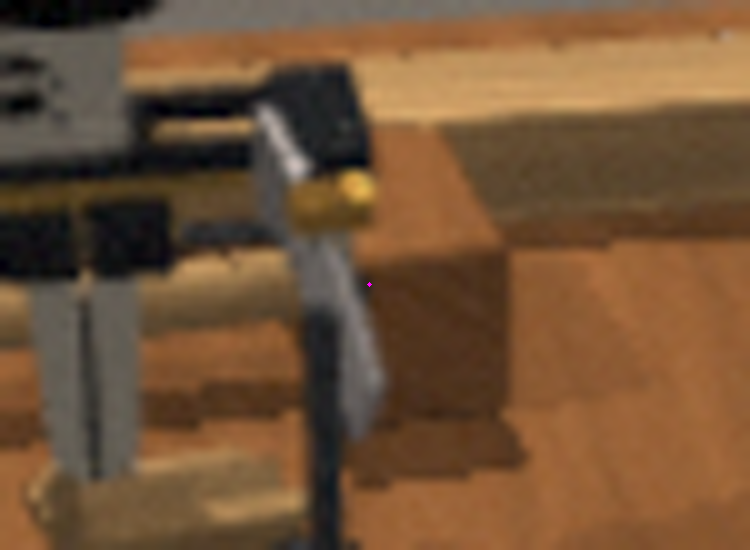

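```bash
cat > ov.py <<'E'
import sys
from h import *
c,out=sys.argv[1:3];ths=[float(v) for v in sys.argv[3].split(',')];off=[float(v) for v in sys.argv[4].split(',')]
n=np.load('n.npy');px=.028;d=.0045
im=read_camera(c)[:,:,::-1]
o=proj(c,toworld(n,tip(px,.15)))[0].astype(int)-[18,12];S=20
z=cv2.resize(im[o[1]:o[1]+28,o[0]:o[0]+38],None,fx=S,fy=S,interpolation=cv2.INTER_CUBIC)
f=lambda P:((proj(c,toworld(n,P))[0]+off-o+.5)*S).astype(int)
for tm,col in zip(ths,((255,0,0),(0,255,0),(0,0,255))):
    def pt(r,w):
        a=.5-tm;return np.array([px-d,-.05-r*np.sin(a)+w*np.cos(a),.08+r*np.cos(a)+w*np.sin(a)])
    cv2.polylines(z,[np.array([f(pt(.146,-.006)),f(pt(.146,.006)),f(pt(.18,.006)),f(pt(.18,-.006))])],True,col,1)
    q=f(tip(px,tm));cv2.circle(z,tuple(int(v) for v in q),3,col,-1)
cv2.imwrite(out,z)
E
python3 ov.py scene pics/j.png .16,.19,.22 0,0; python3 ov.py side pics/js.png .16,.19,.22 0,0
```

```text
(no output)
```

View pics/j.png

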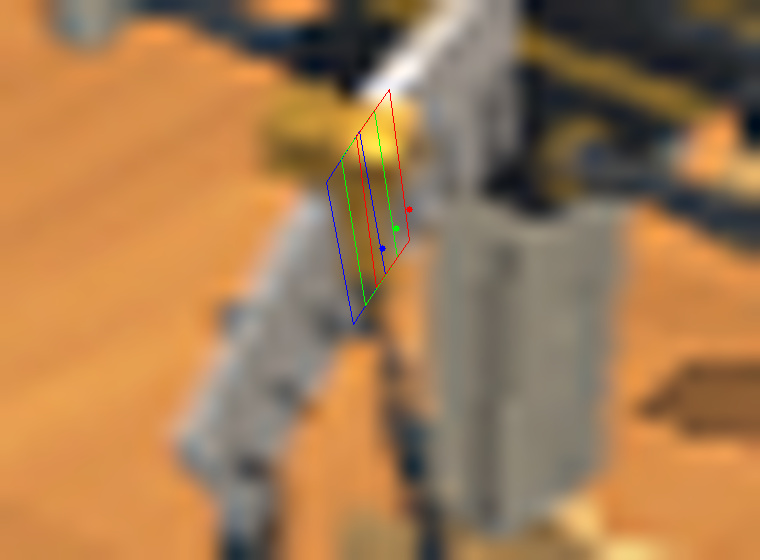

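View pics/js.png

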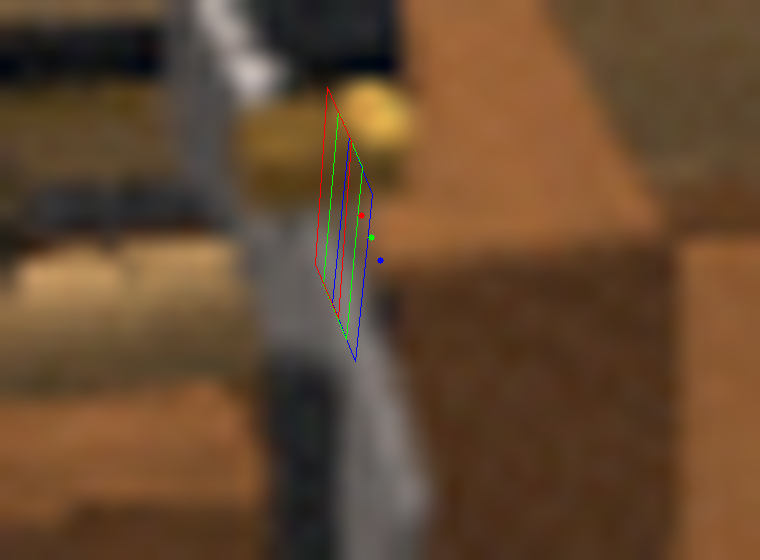

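Run:
```python
from h import *
a=cv2.imread("pics/g_scene.png")[170:350,240:450]
b=cv2.imread("pics/i_scene.png")[170:350,240:450]
z=np.hstack([cv2.resize(i,None,fx=1.9,fy=1.9*1.6,interpolation=2) for i in(a,b)])
z=np.hstack([cv2.resize(a,None,fx=1.85,fy=1.85,interpolation=2),cv2.resize(b,None,fx=1.85,fy=1.85,interpolation=2)])
cv2.imwrite("pics/k.png",z)
cv2.imwrite("pics/k1.png",cv2.resize(a,None,fx=3.3,fy=3.3,interpolation=2))
```

```text
(no output)
```

View pics/k1.png

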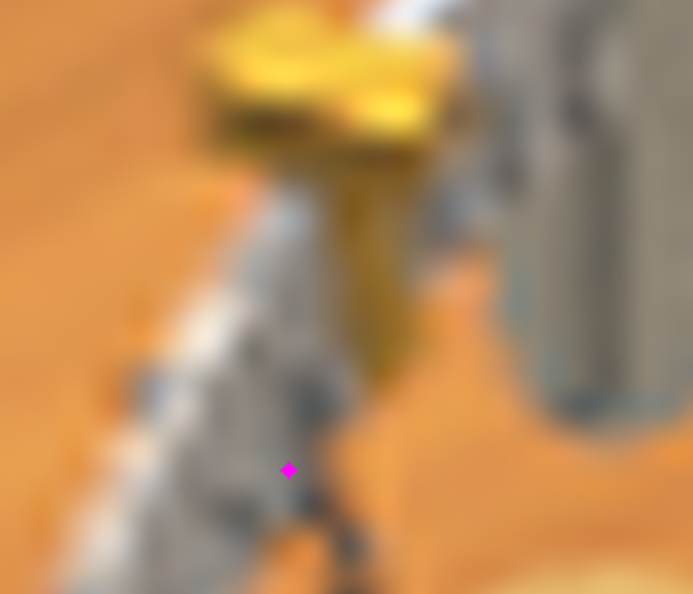

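View pics/k.png

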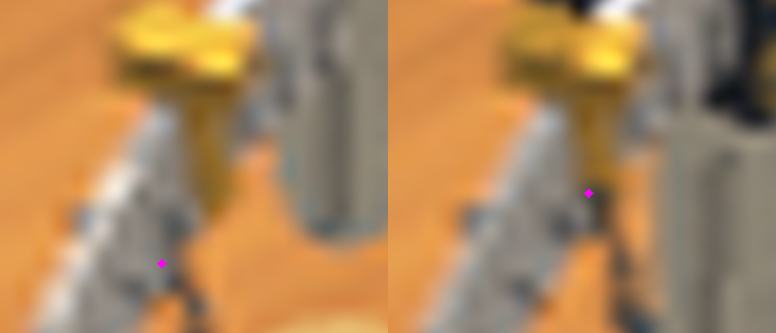

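```bash
python3 -m creep '[[0,0,0.003,0,255],[0,0,0.003,0,255],[0,0,0.001,0,255],[0,0,0,0,255],[0,0,0,0,255],[0,0,0,0,255]]'; python3 look.py l narrow 0.17
python3 - <<'E'
from h import *
a=cv2.imread("pics/l_scene.png")[170:350,240:450]
b=cv2.imread("pics/l_side.png")[130:350,270:450]
cv2.imwrite("pics/l1.png",cv2.resize(a,None,fx=3.3,fy=3.3,interpolation=2))
cv2.imwrite("pics/l2.png",cv2.resize(b,None,fx=2.7,fy=2.7,interpolation=2))
E
```

```text
t: 14.32
tool_pos: [0.5024, 0.2836, 0.0908]
orientation: [2.221, 2.221, 0.002]
force: [-3.7, 1.3, 7.9]
opening: 0.0003
14.3167 [0.5024 0.2836 0.0908] [-3.66  1.29  7.87]
scene [([337.2, 165.9], 0.73), ([337.6, 167.9], 0.54)]
side [([313.2, 277.4], 0.23), ([298.3, 148.7], 0.59)]
```

View pics/l1.png

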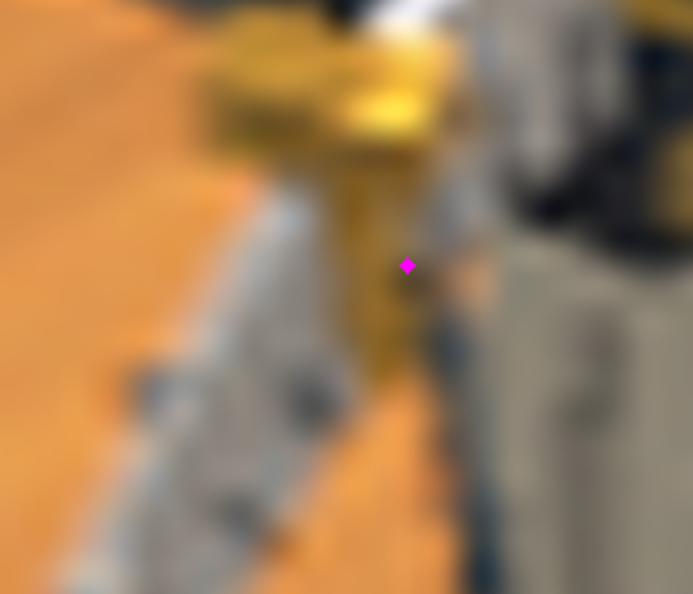

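View pics/l2.png

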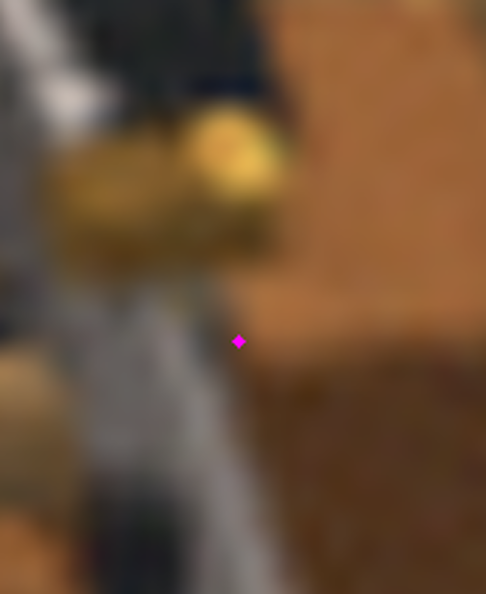

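```bash
python3 -m creep '[[0,0,0,0,255],[0,0,0,0,255],[0,0,0,0,255],[0,0,0,0,255],[0,0,0,0,255],[0,0,0,0,255],[0,0,0,0,255],[0,0,0,0,255],[0,0,0,0,255],[0,0,0,0,255],[0,0,0,0,255],[0,0,0,0,255]]'; python3 look.py m narrow 0.17; python3 -m creep '[[0,0,0.0015,0,255],[0,0,0,0,255],[0,0,0,0,255],[0,0,0,0,255],[0,0,0,0,255],[0,0,0,0,255],[0,0,0,0,255],[0,0,0,0,255],[0,0,0,0,255],[0,0,0,0,255],[0,0,0,0,255],[0,0,0,0,255]]'; python3 look.py m2 narrow 0.19;python3 - <<'E'
from h import *
a=cv2.imread("pics/m_scene.png")[170:350,240:450]
b=cv2.imread("pics/m2_scene.png")[170:350,240:450]
cv2.imwrite("pics/m1.png",cv2.resize(np.hstack([a,b]),None,fx=1.85,fy=1.85,interpolation=2))
E
```

```text
t: 15.62
tool_pos: [0.5024, 0.2836, 0.0908]
orientation: [2.221, 2.221, 0.002]
force: [-3.6, 0.8, 7.3]
opening: 0.0005
15.6167 [0.5024 0.2836 0.0908] [-3.63  0.81  7.32]
scene [([337.7, 167.6], 0.86), ([266.1, 230.8], 0.43), ([338.8, 168.6], 0.56)]
side [([301.9, 148.2], 0.49)]
t: 16.92
tool_pos: [0.5024, 0.2836, 0.0894]
orientation: [2.221, 2.221, 0.002]
force: [-3.4, 1.2, 10.0]
opening: 0.0005
16.9167 [0.5024 0.2836 0.0894] [-3.41  1.17  9.95]
scene [([338.3, 168.3], 0.69), ([341.2, 167.1], 0.47)]
side [([303.5, 149.2], 0.5)]
```

View pics/m1.png

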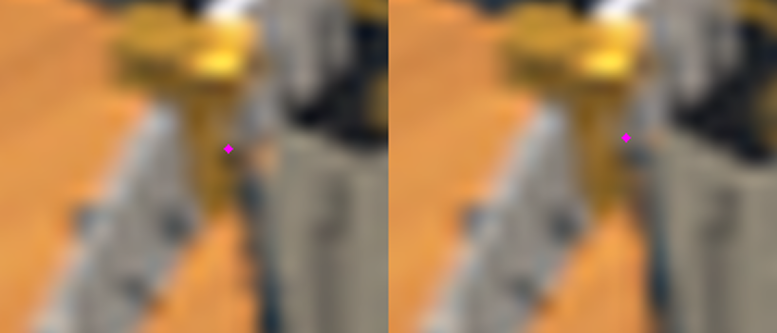

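```bash
python3 -m creep '[[0,0,-0.003,0,255],[0,0,0,0,255],[0,0,0,0,255],[0,0,0,0,255],[0,0,0,0,255],[0,0,0,0,255],[0,0,0,0,255],[0,0,0,0,255],[0,0,0,0,255],[0,0,0,0,255],[0,0,0,0,255]]'; python3 -m creep '[[0,0,-0.004,0,255],[0,0,-0.006,0,255],[0,0,-0.008,0,255],[0,0,-0.01,0,255],[0,0,-0.02,0,255],[0,0,-0.035,0,255],[0,0,-0.04,0,255],[0,0,-0.04,0,255],[0,0,-0.03,0,255],[0,0,0,0,255],[0,0,0,0,255],[0,0,0,0,255]]'; python3 look.py n narrow 0
python3 - <<'E'
from h import *
for c in("scene","side"):cv2.imwrite(f"pics/{c}9.png",read_camera(c)[:,:,::-1])
E
```

```text
t: 18.13
tool_pos: [0.5025, 0.2836, 0.0923]
orientation: [2.221, 2.221, 0.002]
force: [-2.0, 0.4, 7.9]
opening: 0.0007
t: 19.13
tool_pos: [0.5019, 0.2831, 0.2844]
orientation: [2.222, 2.221, -0.0]
force: [-0.0, -0.2, -0.8]
opening: 0.0002
19.1333 [0.5019 0.2831 0.2844] [-0.03 -0.16 -0.79]
scene [([331.7, 172.7], 0.65), ([340.1, 168.1], 0.51)]
side [([301.8, 152.0], 0.6), ([401.4, 325.7], 0.15)]
```

View pics/scene9.png

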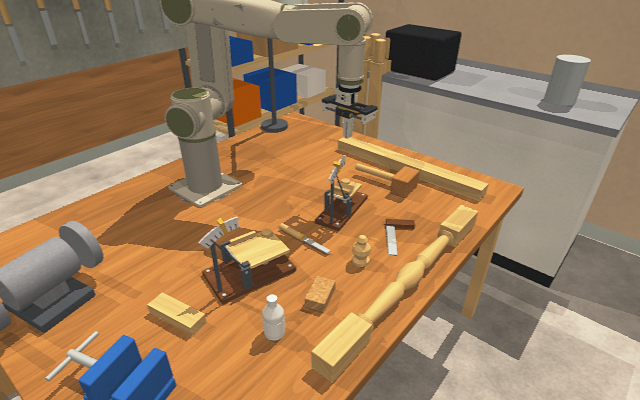

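View pics/n_scene.png

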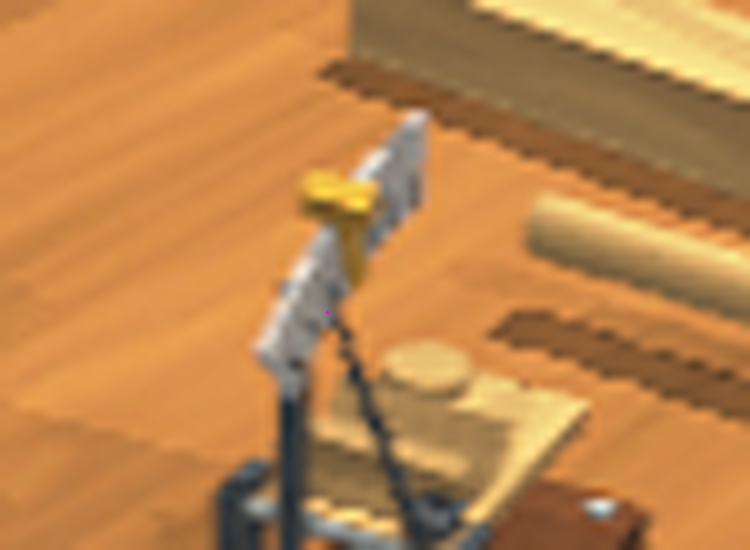

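Both plates are back up, the riders look unmoved and the arm is clear.

```bash
python3 -c "
from plant import *
print(close_job())"
```

```text
the job is handed in; nothing more can be done
None
```

I pressed the wide rest's button and then the narrow one's, each down to its brass rider. I held each for over a second by the robot's clock, then let it spring back. The job was handed in at about 19 s; no verdict was reported.

**Wide rest:** The picture taken while holding showed the pointer tip at the middle of the rider strip. I held it there, then held again 2 mm higher in case I had pressed too far. The vertical force read 10.5 to 12.8 N, a little above the stated 6 to 11 N. That reading wavers by about 1 N and the fingers pressed slightly off the button's centre, so I trusted the picture.

**Narrow rest:** The scene camera sees this scale very obliquely, so I set the tip by comparing the picture with the projected geometry. It agreed to a fraction of a pixel, but the rider's height and depth are estimates, so it could be off by 1 to 2 mm. I also held about 1.5 mm deeper and 1.5 mm higher, at 7 to 10 N.

**Last checks:**
- Both pointers were back at their rest places, and the wrist force was under 1 N.
- The riders and bystanders looked unmoved by eye in the final scene picture.
- I did not measure the bystanders' positions.

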